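Close a slide carrier and tuck its cover under the lip

ROBOT

A 6-joint arm with a two-finger parallel gripper is mounted at the origin on the work surface; the furniture and walls round the work are solid. World frame = base frame: x ahead of the robot, y to its left, z up, the work surface at z = 0. Lengths are in m, angles in rad, forces in N, time in s.
With the tool pointing down it reaches from about 0.35 to 0.775 m from the base axis. Payload 7.3 kg.
Tool frame: the origin (TCP) lies between the finger pads; the fingertips stand 22 mm ahead of it and the grasp point (between the pads) lies 3 mm ahead of it (bot.tips_ahead is the distance from the TCP to the fingertips, in m); z points along the fingers, y is the direction in which the jaws open and shut (so a half turn about z gives the same grasp; the last joint's range is limited). The gripper opens to 92 mm and grips with 3 to 60 N. Pads are 19 mm wide; open, the fingers measure 130 mm over their backs; the gripper's body (75 mm by 190 mm) begins 47 mm behind the grasp point.
Start: joints at [-1.31, 0.342, 1.524, -0, 1.275, -0.146], TCP at [0.208, -0.482, 0.249] pointing down, gripper open.
Joint ranges: [-2.53, 2.53], [-0.77, 2.02], [0.04, 2.7], [-1, 4.14], [0.28, 2.66], [-3.11, 3.11]. Speed limits (rad/s): [2.57, 2.57, 3.14, 3.14, 3.14, 3.14].

INTERFACE

Orientations are given as a unit quaternion [w, x, y, z].
In Python, from bench import bot gives the robot as it stands.
- The arm moves only by the tool apply_moves, never from a script. Its arguments are lists of equal length, an entry for each row: "translation": the shift along the world's x, y, z in cm, a list of three; "turn": the turn about the world's z in degrees; "fingers": the gripper command: -1 is shut, 1 is fully open, values between are in proportion. In form: {"translation": [[dx, dy, dz], ...], "turn": [turn, ...], "fingers": [fingers, ...]}. A call has 1 to 5 rows; each row is the pose to reach, as a shift and turn from the pose measured when the call began; what a row does not reach only later rows make up. A row lasts 1/10 s, in which the tool goes at most 50 mm and 8.59 degrees, less where a joint would pass 70% of its speed; a pose out of reach is approached as far as the arm can. A call with a gripper value outside its range is refused whole. The fingers move at their own pace and stop on an object; "force" is the grip in N (left out, the last holds). Time passes only in rows, so rows that repeat a pose let the fingers close. It gives the time, the measured TCP pose, the force and the opening at its end, in the units of the state.
- bot.sense(): the state, without advancing time (a new reading comes with each control period).
- bot.get_image(name): name is "side" or "top"; returns a dict with "img" (384x512x3 uint8, blue, green, red), "K" (3x3 intrinsics, pixels), "xyz" and "rotation" of the camera in the world. Camera axes: x right, y down, z forward; pixel columns grow to the right and rows downward; lengths in m; the calibration is good to about 2 mm. A picture is of the moment at which its call begins. There is no depth.
- bot.sign_off(): hands the job in, once; it reports no verdict.
The state is a dict: "clock": time; "joints": joint angles; "dq": joint speeds; "tau": joint torques, N m; "ee_pos": TCP position; "ee_rot": TCP orientation; "contact_force": force on the tool from outside, world axes, zero at the start; "torque": the same for the moment, N m; "grip_width": finger opening in m.
Only numpy, scipy, OpenCV 4.12 (cv2) and the standard library are available. Lean on these libraries where they do the work, as an engineer would, in place of code of your own. Each camera call takes 0.05 s, during which the arm holds its last target.

TASK

Close the microscope slide carrier for transport: with the gripper shut and using the fingertips only, fold its open blue cover down flat over the slides, then push the cover from its hinge end, along the carrier, until its free edge is tucked fully home under the steel lip. Do not grip or pick up anything, leave the bottle, the vial and the dish standing where they are, and finish clear of everything.

Things in the scene. Friction and masses are not known exactly. Their poses are not given: they have to be found in the camera images.
- carrier: Grey slide carrier, screwed to the bench (fixed), 156 mm long (its x), 124 mm wide (its y). Origin under the middle of its base, on the bench; z up. Hinge end at -x, steel lip at +x. Base plate 6 mm thick; side walls 22 mm high from x = -40 to +78 mm. Hinge axis along y, 22 mm above the bench, at x = -52 mm when cover_slide is 0. Behind the hinge block is only bare base plate, to x = -78 mm.
- cover (a joint): Hinge of the blue cover, rad: 0 flat over the slides, pi/2 upright, up to 2.2 leaning back over the hinge end. Starts about upright. 100 mm from axis to free edge, 112 mm wide; a raised panel on its outer side (top when flat), 2 to 80 mm from the axis, 98 mm wide, has its top 13 mm above the axis when flat. Friction (0.06 N m) keeps it at any angle. Push it over towards the lip, then press.
- cover_slide (a joint): How far cover and hinge have slid along the carrier's +x, towards the lip, m: 0 fully back, 0.018 fully home at its stop. About 4 N of friction; stays where left. Starts within 3 mm of fully back, where the free edge passes at least 4 mm clear of the lip as the cover folds; slid farther while the cover is up, the cover would land on the lip.
- cover_edge (a point): Middle of the cover's free edge (yellow line), half-way through its 3 mm thickness. Its axes turn with the cover: x from hinge to free edge, y along the edge, z out of the outer face (up when flat).
- hinge_back (a point): Middle of the rear face of the black hinge block, 20.5 mm above the bench; the block is 112 mm wide, its rear face spans 8 to 21 mm above the bench. Push here towards the carrier's +x, with a fingertip lowered behind it, to slide the cover. The end of the raised panel, 14 mm nearer the lip, stands above it to 35 mm when the cover is flat.
- lip_edge (a point): Middle of the steel lip's inner edge, on its underside, 27.5 mm above the bench; axes as the carrier's. The lip is 4 mm thick, 120 mm wide, 21 mm deep and overhangs towards the hinge. The flat cover passes beneath it with 1.5 mm to spare and ends 11 mm under it.
- bottle: White bottle with a blue cap, 41 mm across, 80 mm high, loose bystander; origin at its underside.
- vial: Small clear vial with a blue cap and pink content, 20 mm across, 48 mm high, loose bystander; origin at its underside.
- dish: Flat round dish with red content, 60 mm across, 15 mm high, loose bystander; origin at its underside.

How it is judged:
By the outcome, as a careful person would: the job done as asked, in the order asked, and still so for the second after the job is handed in, with the robot touching nothing.
It also fails if it takes over 48 s, if anything falls off the work surface, if the arm or the gripper's body presses on something with over 40 N, if the wrist force passes 120 N, or if a joint passes its speed limit or range.

## Working session

There is one attempt and no reset: what is moved stays moved. The work goes in short steps, Python scripts to look and compute and a tool call to move; the robot and the scene stay as the last step left them, time stands still between calls to the robot, and variables do not carry over. Pictures are saved under pics/ and viewed, and the job is handed in when it is done.

Besides the shell and the picture viewer there is one more tool, called as name([rows], argument=value, ...), one row to a line, values as JSON. apply_moves: Moves the arm, as the interface text tells. Its arguments: {"type":"object","properties":{"translation":{"type":"array","items":{"type":"array","items":{"type":"number"}}},"turn":{"type":"array","items":{"type":"number"}},"fingers":{"type":"array","items":{"type":"number"}},"force":{"type":"number"}},"required":["translation","turn","fingers"]}

```bash
mkdir -p pics; ls; python3 - <<'E'
from bench import bot
import cv2,numpy as np
s=bot.sense();print({k:np.round(v,3) for k,v in s.items()})
for n in("side","top"):
    d=bot.get_image(n);cv2.imwrite(f"pics/{n}0.png",d["img"]);print(n,d["K"],d["xyz"],d["rotation"])
E
```

```text
pics
{'clock': np.float64(0.0), 'joints': array([-1.31 ,  0.343,  1.525,  0.   ,  1.275, -0.146]), 'dq': array([0.002, 0.001, 0.001, 0.001, 0.   , 0.001]), 'tau': array([ 3.0000e-03, -4.3124e+01, -2.4422e+01,  7.2000e-02,  5.6000e-02,
       -0.0000e+00]), 'ee_pos': array([ 0.208, -0.482,  0.248]), 'ee_rot': array([-0.001,  0.979,  0.202, -0.   ]), 'contact_force': array([0.475, 0.114, 0.239]), 'torque': array([-0.015,  0.002, -0.017]), 'grip_width': np.float64(0.092)}
side [[473.10651138   0.         260.4498242 ]
 [  0.         473.10651138 194.21982438]
 [  0.           0.           1.        ]] [0.33598252 0.79003014 0.43495424] [ 0.05754081 -0.11140115  0.83771911 -0.53151249]
top [[399.25775464   0.         260.81891604]
 [  0.         399.25775464 190.34519471]
 [  0.           0.           1.        ]] [0.37083468 0.04039293 0.88743014] [ 0.05083233 -0.69957966  0.71165184 -0.03944655]
```

View pics/side0.png

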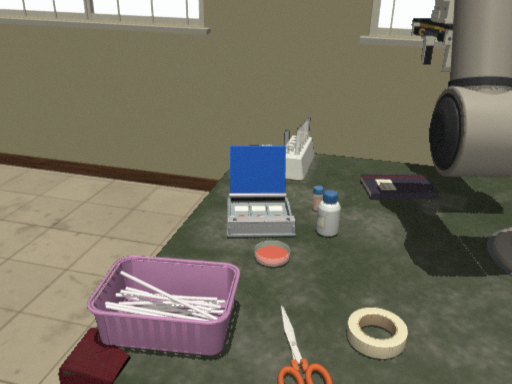

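View pics/top0.png

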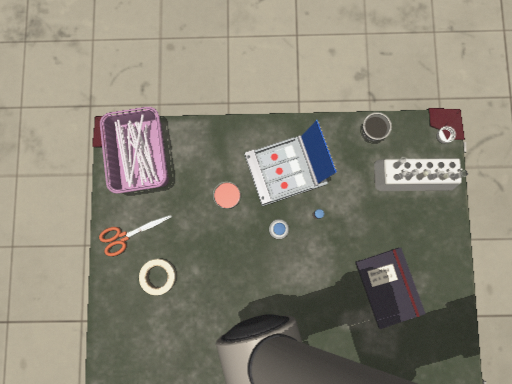

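The top picture shows the carrier near (290,168). The hinge and blue cover are on the right (world -y) and the lip is on the left. The bottle is at (279,229), the vial at (319,214) and the dish at (227,195). I'll zoom in for corners.

```bash
python3 - <<'E'
import cv2
a=cv2.imread("pics/top0.png")[110:250,205:345];cv2.imwrite("pics/topc.png",cv2.resize(a,None,fx=4.2,fy=4.2,interpolation=cv2.INTER_CUBIC))
a=cv2.imread("pics/side0.png")[135:275,215:355];cv2.imwrite("pics/sidec.png",cv2.resize(a,None,fx=4.2,fy=4.2,interpolation=cv2.INTER_CUBIC))
E
```

```text
(no output)
```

View pics/topc.png

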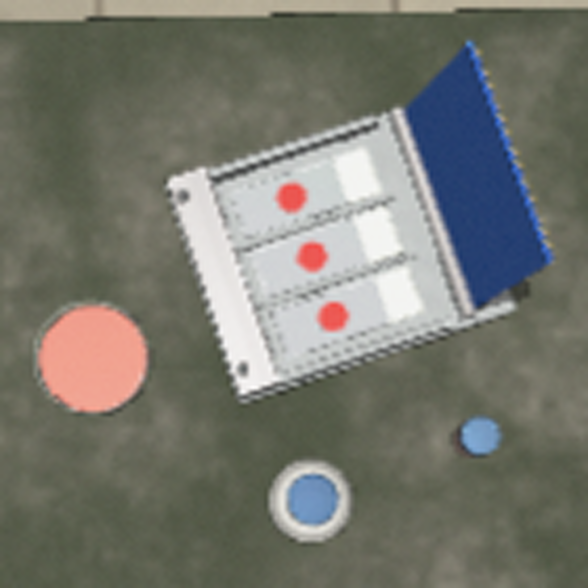

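View pics/sidec.png

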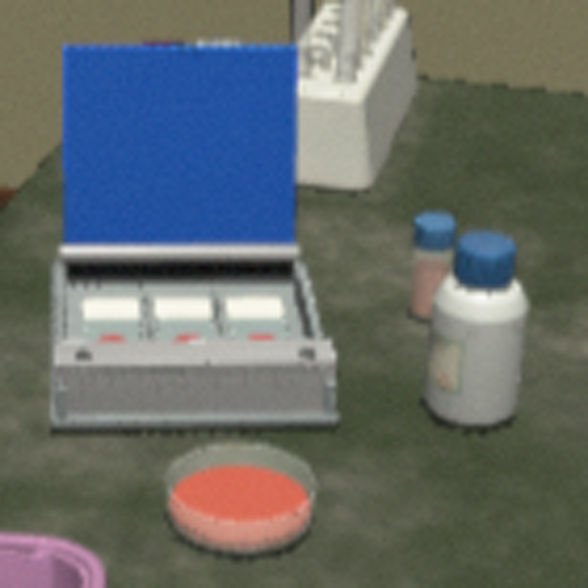

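```bash
cat > h.py <<'E'
import numpy as np
from scipy.spatial.transform import Rotation as R
C={"side":(473.10651138,260.4498242,194.21982438,[0.33598252,0.79003014,0.43495424],[0.05754081,-0.11140115,0.83771911,-0.53151249]),
"top":(399.25775464,260.81891604,190.34519471,[0.37083468,0.04039293,0.88743014],[0.05083233,-0.69957966,0.71165184,-0.03944655])}
def ray(n,p):
    f,cx,cy,o,q=C[n];d=R.from_quat(q,scalar_first=True).apply([(p[0]-cx)/f,(p[1]-cy)/f,1]);return np.array(o),d
def plane(n,p,z):
    o,d=ray(n,p);return o+d*(z-o[2])/d[2]
def tri(pt,ps):
    o1,d1=ray("top",pt);o2,d2=ray("side",ps)
    t=np.linalg.lstsq(np.c_[d1,-d2],o2-o1,rcond=None)[0];a=o1+d1*t[0];b=o2+d2*t[1];return (a+b)/2,np.linalg.norm(a-b)
def proj(n,X):
    f,cx,cy,o,q=C[n];c=R.from_quat(q,scalar_first=True).inv().apply(np.array(X)-o);return c[...,:2]/c[...,2:]*f+[cx,cy]
tc=lambda u,v:(205+(u-1.6)/4.2,110+(v-1.6)/4.2)
sc=lambda u,v:(215+(u-1.6)/4.2,135+(v-1.6)/4.2)
E
python3 - <<'E'
from h import *
np.set_printoptions(precision=4,suppress=True)
for nm,p,z in [("lipout far",(168,182),.0315),("lipout near",(240,400),.0315),("lipin far",(205,167),.0315),("lipin near",(275,378),.0315),("base near hinge",(518,308),.006),("bottle",(313,499),.08),("vial",(481,436),.048),("dish",(93,358),.012)]:
    print(nm,plane("top",tc(*p),z))
for nm,a,b in [("edge far",(470,42),(65,45)),("edge near",(551,262),(297,45)),("lip in far",(205,167),(60,340)),("lip near out",(240,400),(335,357)),("vial",(481,436),(435,218)),("bottle",(313,499),(486,242))]:
    print(nm,*tri(tc(*a),sc(*b)))
E
```

```text
lipout far [0.5641 0.0875 0.0315]
lipout near [0.4494 0.0518 0.0315]
lipin far [0.5717 0.0681 0.0315]
lipin near [0.4604 0.0337 0.0315]
base near hinge [ 0.4981 -0.0959  0.006 ]
bottle [0.3967 0.0169 0.08  ]
vial [ 0.4277 -0.0686  0.048 ]
dish [0.4747 0.1291 0.012 ]
edge far [ 0.6089 -0.0607  0.1184] 0.00027649410784606277
edge near [ 0.5034 -0.0946  0.1184] 0.0005492965473022643
lip in far [0.5711 0.068  0.0318] 0.0010660956325630995
lip near out [0.4512 0.052  0.0333] 0.003872513694271315
vial [ 0.4281 -0.0684  0.0492] 0.0009477638973191478
bottle [0.3969 0.0169 0.0794] 0.0002458327196351187
```

apply_moves([
  [3.4, 3.4, 0],
  [6.8, 6.8, 0],
  [10.2, 10.2, 0],
  [13.6, 13.6, 0],
  [17, 17, 0],
], turn=[8.4, 16.8, 25.2, 33.6, 42], fingers=[-1, -1, -1, -1, -1])

```text
clock: 0.6
ee_pos: [0.3786, -0.3102, 0.2479]
ee_rot: [-0.001, 0.84, 0.542, -0.0]
contact_force: [0.1, -0.3, -0.1]
grip_width: 0.0564
```

apply_moves([
  [3.4, 3.4, 0],
  [6.8, 6.8, 0],
  [10.2, 10.2, 0],
  [13.6, 13.6, 0],
  [17, 17, 0],
], turn=[8.4, 16.8, 25.2, 33.6, 42], fingers=[-1, -1, -1, -1, -1])

```text
clock: 1.1
ee_pos: [0.5496, -0.1384, 0.2476]
ee_rot: [-0.001, 0.588, 0.809, -0.001]
contact_force: [1.3, -1.2, 0.1]
grip_width: 0.0162
```

```bash
cat >> h.py <<'E'
CEN=np.array([.531,-.002]);XH=np.array([-.300,.954])
def st():
    from bench import bot
    s=bot.sense();p=np.array(s["ee_pos"]);YH=np.array([-XH[1],XH[0]])
    r=R.from_quat(s["ee_rot"],scalar_first=True).as_matrix();y=r[:,1]
    d=p[:2]-CEN;print("t",round(float(s["clock"]),2),"tcp",np.round(p,4),"carr x,y,tipz mm",np.round([1e3*d@XH,1e3*d@YH,1e3*p[2]-22],1),"tooly deg",np.degrees(np.arctan2(y[1],y[0])).round(1),"toolz",r[:,2].round(3),"F",np.round(s["contact_force"],1),"Fx",round(float(np.array(s["contact_force"])[:2]@XH),1),"w",round(float(s["grip_width"]),4))
    return s
E
python3 -c "
from h import *;st()"
```

```text
t 1.1 tcp [ 0.5496 -0.1384  0.2476] carr x,y,tipz mm [-135.7   23.2  225.6] tooly deg 18.0 toolz [-0.002 -0.    -1.   ] F [ 1.3 -1.2  0.1] Fx -1.6 w 0.0162
```

apply_moves([
  [2.0, 1.4, 0],
  [2.0, 1.4, -4.5],
  [2.0, 1.4, -9],
  [2.0, 1.4, -13],
  [2.0, 1.4, -13.7],
], turn=[-0.5, -0.5, -0.5, -0.5, -0.5], fingers=[-1, -1, -1, -1, -1])

```text
clock: 1.6
ee_pos: [0.5665, -0.1232, 0.1056]
ee_rot: [-0.006, 0.591, 0.806, -0.002]
contact_force: [-0.1, 0.0, 0.8]
grip_width: 0.0006
```

```bash
python3 -c "
from h import *;st()
from bench import bot;import cv2
a=bot.get_image('side')['img'];b=bot.get_image('top')['img']
cv2.imwrite('pics/p1.png',cv2.resize(cv2.hconcat([a[70:280,180:380],b[60:270,200:400]]),None,fx=2,fy=2))"
```

```text
t 1.6 tcp [ 0.5665 -0.1232  0.1056] carr x,y,tipz mm [-126.3    2.5   83.6] tooly deg 17.5 toolz [-0.012  0.003 -1.   ] F [-0.1  0.   0.8] Fx 0.0 w 0.0006
```

View pics/p1.png

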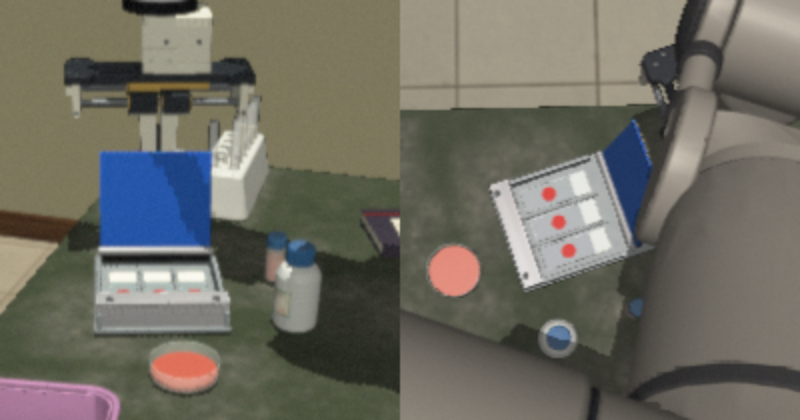

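Side picture: the shut fingers are at about x=158 of the crop, behind the cover and clear of it. Next I push towards the lip.

apply_moves([
  [-0.4, 1.2, 0.3],
  [-0.7, 2.3, 0.3],
  [-0.9, 2.9, 0.4],
  [-1.1, 3.4, 0.4],
  [-1.2, 3.9, 0.4],
], turn=[0, 0, 0, 0, 0], fingers=[-1, -1, -1, -1, -1])

```text
clock: 2.2
ee_pos: [0.5574, -0.0849, 0.1148]
ee_rot: [-0.001, 0.591, 0.806, -0.001]
contact_force: [0.2, -1.5, 1.2]
grip_width: 0.0004
```

```bash
python3 -c "
from h import *;st()"
```

```text
t 2.2 tcp [ 0.5574 -0.0849  0.1148] carr x,y,tipz mm [-87.   -0.3  92.8] tooly deg 17.5 toolz [-0.003  0.    -1.   ] F [ 0.2 -1.5  1.2] Fx -1.5 w 0.0004
```

apply_moves([
  [-0.3, 1.0, 0],
  [-0.6, 1.9, 0],
  [-0.9, 2.9, 0],
  [-1.2, 3.8, -0.2],
  [-1.5, 4.7, -0.4],
], turn=[0, 0, 0, 0, 0], fingers=[-1, -1, -1, -1, -1])

```text
clock: 2.7
ee_pos: [0.542, -0.037, 0.1105]
ee_rot: [-0.001, 0.591, 0.807, -0.001]
contact_force: [-0.0, -0.9, -0.4]
grip_width: 0.0005
```

```bash
python3 -c "
from h import *;st()
from bench import bot;import cv2
a=bot.get_image('side')['img'];b=bot.get_image('top')['img']
cv2.imwrite('pics/p2.png',cv2.resize(cv2.hconcat([a[70:280,180:380],b[60:270,200:400]]),None,fx=2,fy=2))"
```

```text
t 2.7 tcp [ 0.542  -0.037   0.1105] carr x,y,tipz mm [-36.7   0.   88.5] tooly deg 17.5 toolz [-0.004  0.    -1.   ] F [-0.  -0.9 -0.4] Fx -0.8 w 0.0005
```

View pics/p2.png

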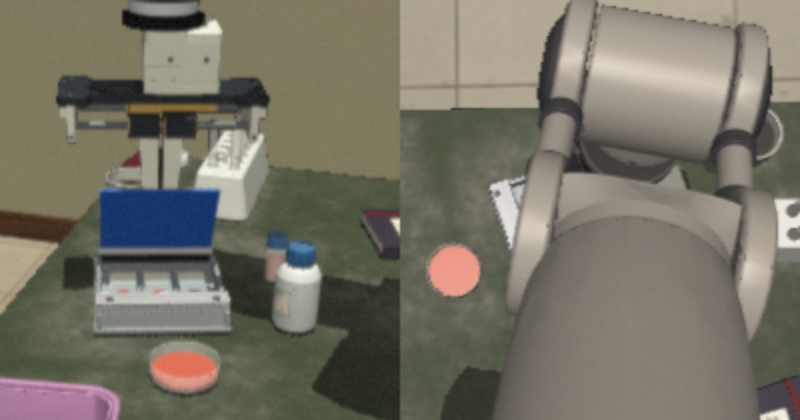

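apply_moves([
  [-0.24, 0.76, -0.4],
  [-0.47, 1.5, -0.8],
  [-0.7, 2.2, -1.4],
  [-0.9, 2.8, -2.0],
  [-1.0, 3.3, -2.8],
], turn=[0, 0, 0, 0, 0], fingers=[-1, -1, -1, -1, -1])

```text
clock: 3.3
ee_pos: [0.5312, -0.0028, 0.0817]
ee_rot: [-0.002, 0.591, 0.807, -0.001]
contact_force: [-0.6, 0.0, 0.8]
grip_width: 0.0003
```

```bash
python3 -c "
from h import *;st()"
```

```text
t 3.3 tcp [ 0.5312 -0.0028  0.0817] carr x,y,tipz mm [-0.9  0.1 59.7] tooly deg 17.6 toolz [-0.005  0.001 -1.   ] F [-0.6  0.   0.8] Fx 0.2 w 0.0003
```

apply_moves([
  [-0.1, 0.3, -0.6],
  [-0.2, 0.6, -1.1],
  [-0.25, 0.8, -1.6],
  [-0.3, 0.9, -2.0],
  [-0.3, 0.9, -2.3],
], turn=[0, 0, 0, 0, 0], fingers=[-1, -1, -1, -1, -1])

```text
clock: 3.8
ee_pos: [0.5282, 0.0062, 0.0584]
ee_rot: [-0.002, 0.591, 0.807, -0.001]
contact_force: [-0.9, 1.3, 0.9]
grip_width: 0.0007
```

```bash
python3 -c "
from h import *;st()"
```

```text
t 3.8 tcp [0.5282 0.0062 0.0584] carr x,y,tipz mm [ 8.7  0.2 36.4] tooly deg 17.6 toolz [-0.005  0.001 -1.   ] F [-0.9  1.3  0.9] Fx 1.5 w 0.0007
```

apply_moves([
  [0, 0, -0.1],
  [0, 0, -0.2],
  [0, 0, -0.3],
  [0, 0, -0.3],
], turn=[0, 0, 0, 0], fingers=[-1, -1, -1, -1])

```text
clock: 4.2
ee_pos: [0.5282, 0.0063, 0.0566]
ee_rot: [-0.002, 0.591, 0.807, -0.001]
contact_force: [-3.7, 1.6, 11.3]
grip_width: 0.0008
```

```bash
python3 -c "
from h import *;st()
from bench import bot;import cv2
a=bot.get_image('side')['img']
cv2.imwrite('pics/p3.png',cv2.resize(a[70:280,180:380],None,fx=2.8,fy=2.8,interpolation=cv2.INTER_CUBIC))"
```

```text
t 4.2 tcp [0.5282 0.0063 0.0566] carr x,y,tipz mm [ 8.8  0.1 34.6] tooly deg 17.6 toolz [-0.005  0.001 -1.   ] F [-3.7  1.6 11.3] Fx 2.7 w 0.0008
```

View pics/p3.png

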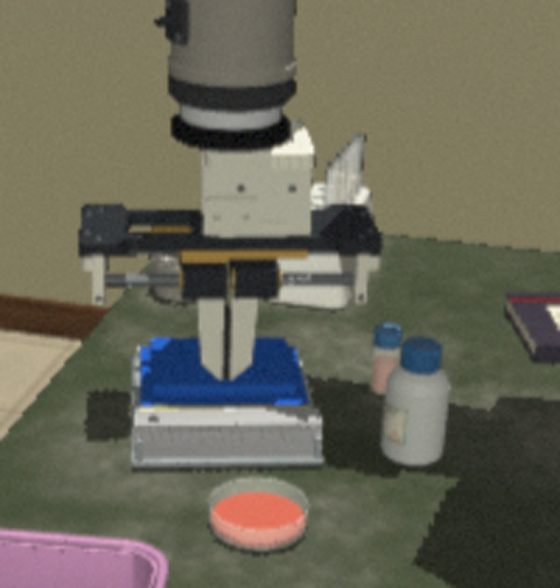

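The cover is flat: the panel top reads 34.6 mm (35 expected) under an 11 N press. I'll lift, then go behind the hinge.

apply_moves([
  [0, 0, 1.5],
  [0, 0, 4],
  [1.2, -3.8, 4.5],
  [2.4, -7.6, 4.5],
  [3.0, -9.5, 4.5],
], turn=[0, 0, 0, 0, 0], fingers=[-1, -1, -1, -1, -1])

```text
clock: 4.75
ee_pos: [0.5593, -0.0915, 0.1022]
ee_rot: [-0.001, 0.591, 0.806, -0.001]
contact_force: [-0.6, 0.3, 0.9]
grip_width: 0.0001
```

```bash
python3 -c "
from h import *;st()
from bench import bot;import cv2
a=bot.get_image('side')['img'];b=bot.get_image('top')['img']
cv2.imwrite('pics/p4.png',cv2.resize(cv2.hconcat([a[150:250,200:330],b[110:210,230:360]]),None,fx=3,fy=3,interpolation=cv2.INTER_CUBIC))"
```

```text
t 4.75 tcp [ 0.5593 -0.0915  0.1022] carr x,y,tipz mm [-93.8  -0.2  80.2] tooly deg 17.5 toolz [-0.002 -0.    -1.   ] F [-0.6  0.3  0.9] Fx 0.5 w 0.0001
```

View pics/p4.png

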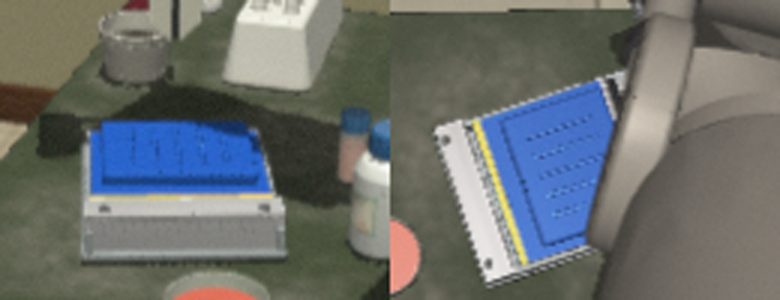

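The cover lies flat and the yellow edge (crop about (500,190)) is just short of the lip. Now I lower behind the hinge.

apply_moves([
  [0, 0, -3],
  [0, 0, -5],
  [0, 0, -6.2],
  [0, 0, -6.6],
  [0, 0, -6.6],
], turn=[0, 0, 0, 0, 0], fingers=[-1, -1, -1, -1, -1])

```text
clock: 5.35
ee_pos: [0.5586, -0.0905, 0.0353]
ee_rot: [-0.002, 0.592, 0.806, -0.001]
contact_force: [-0.0, 1.0, 0.5]
grip_width: 0.0
```

apply_moves([
  [-0.15, 0.5, 0],
  [-0.3, 1.0, 0],
  [-0.45, 1.5, 0],
  [-0.6, 1.9, 0],
  [-0.66, 2.1, 0],
], turn=[0, 0, 0, 0, 0], fingers=[-1, -1, -1, -1, -1])

```text
clock: 5.85
ee_pos: [0.5526, -0.0697, 0.0359]
ee_rot: [-0.001, 0.592, 0.806, -0.001]
contact_force: [1.7, -4.5, 1.8]
grip_width: 0.0006
```

```bash
python3 -c "
from h import *;st()"
```

```text
t 5.85 tcp [ 0.5526 -0.0697  0.0359] carr x,y,tipz mm [-71.1  -0.3  13.9] tooly deg 17.4 toolz [-0.003 -0.    -1.   ] F [ 1.7 -4.5  1.8] Fx -4.8 w 0.0006
```

apply_moves([
  [-0.09, 0.3, 0],
  [-0.18, 0.6, 0],
  [-0.27, 0.85, 0],
  [-0.34, 1.1, 0],
  [-0.38, 1.2, 0],
], turn=[0, 0, 0, 0, 0], fingers=[-1, -1, -1, -1, -1])

```text
clock: 6.35
ee_pos: [0.5489, -0.058, 0.036]
ee_rot: [-0.001, 0.591, 0.806, -0.001]
contact_force: [-0.6, -9.9, -0.3]
grip_width: 0.0001
```

```bash
python3 -c "
from h import *;st()"
```

```text
t 6.35 tcp [ 0.5489 -0.058   0.036 ] carr x,y,tipz mm [-58.8  -0.3  14. ] tooly deg 17.5 toolz [-0.002 -0.001 -1.   ] F [-0.6 -9.9 -0.3] Fx -9.3 w 0.0001
```

apply_moves([
  [-0.05, 0.15, 0],
  [-0.09, 0.3, 0],
  [-0.09, 0.3, 0],
], turn=[0, 0, 0], fingers=[-1, -1, -1])

```text
clock: 6.65
ee_pos: [0.5489, -0.0577, 0.0361]
ee_rot: [0.002, 0.591, 0.807, -0.002]
contact_force: [1.4, -16.9, -2.7]
grip_width: 0.0002
```

```bash
python3 -c "
from h import *;st()"
```

```text
t 6.65 tcp [ 0.5489 -0.0577  0.0361] carr x,y,tipz mm [-58.5  -0.3  14.1] tooly deg 17.5 toolz [-0.    -0.005 -1.   ] F [  1.4 -16.9  -2.7] Fx -16.6 w 0.0002
```

```bash
python3 -c "
from h import *
from bench import bot;import cv2
a=bot.get_image('side')['img'];b=bot.get_image('top')['img']
cv2.imwrite('pics/p5.png',cv2.resize(cv2.hconcat([a[150:250,200:330],b[110:210,230:360]]),None,fx=3,fy=3,interpolation=cv2.INTER_CUBIC));st()"
```

```text
t 6.75 tcp [ 0.5489 -0.0577  0.0361] carr x,y,tipz mm [-58.5  -0.3  14.1] tooly deg 17.5 toolz [-0.    -0.005 -1.   ] F [  1.2 -16.9  -3. ] Fx -16.5 w 0.0007
```

View pics/p5.png

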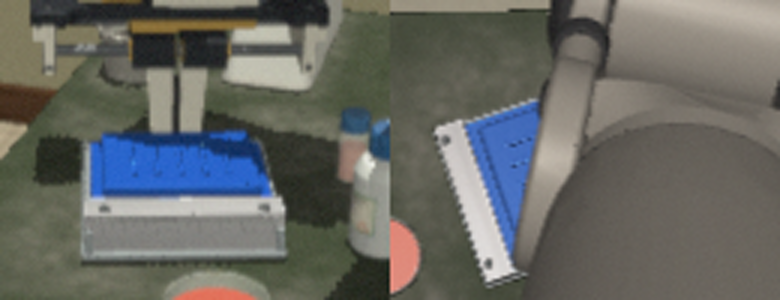

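The yellow edge has gone under the lip and the slide has stopped at 17 N. I'll press a little more firmly to confirm the stop, then back off and measure.

apply_moves([
  [-0.1, 0.35, 0],
  [-0.15, 0.5, 0],
  [-0.15, 0.5, 0],
], turn=[0, 0, 0], fingers=[-1, -1, -1])

```text
clock: 7.05
ee_pos: [0.5488, -0.0573, 0.0363]
ee_rot: [0.005, 0.591, 0.807, -0.004]
contact_force: [1.2, -25.4, -5.8]
grip_width: 0.0004
```

```bash
python3 -c "
from h import *;st()"
```

```text
t 7.05 tcp [ 0.5488 -0.0573  0.0363] carr x,y,tipz mm [-58.1  -0.4  14.3] tooly deg 17.6 toolz [ 0.003 -0.012 -1.   ] F [  1.2 -25.4  -5.8] Fx -24.6 w 0.0004
```

Rigid stop: 0.4 mm of travel for 8 N more. I back off along -x, lift and retreat clear.

apply_moves([
  [0.3, -0.9, 0],
  [0.7, -2.2, 0],
  [1.1, -3.5, 0.5],
  [1.2, -3.8, 5],
  [1.2, -3.8, 10],
], turn=[0, 0, 0, 0, 0], fingers=[-1, -1, -1, -1, -1])

```text
clock: 7.55
ee_pos: [0.5599, -0.0957, 0.136]
ee_rot: [0.002, 0.591, 0.807, -0.004]
contact_force: [1.5, -0.8, 0.3]
grip_width: 0.0002
```

apply_moves([
  [0, 0, 5],
  [-2.5, -3.5, 9],
  [-5, -7, 10],
  [-8, -10, 10],
  [-11, -13, 10],
], turn=[0, 0, 0, 0, 0], fingers=[-1, -1, -1, -1, -1])

```text
clock: 8.05
ee_pos: [0.4489, -0.2269, 0.2372]
ee_rot: [0.003, 0.591, 0.807, -0.004]
contact_force: [0.2, -0.1, -0.3]
grip_width: 0.0005
```

apply_moves([
  [-3, -3.5, 0],
  [-6, -7, 0],
  [-9, -11, 0],
  [-11, -15, 0],
  [-12, -18, 0],
], turn=[-8, -16, -24, -32, -40], fingers=[-1, -1, -1, -1, -1])

```text
clock: 8.55
ee_pos: [0.3271, -0.4091, 0.2379]
ee_rot: [0.002, 0.833, 0.553, -0.005]
contact_force: [1.2, -0.5, -0.1]
grip_width: -0.0
```

```bash
python3 -c "
from h import *;st()
from bench import bot;import cv2
a=bot.get_image('side')['img'];b=bot.get_image('top')['img'];cv2.imwrite('pics/s6.png',a);cv2.imwrite('pics/t6.png',b)
cv2.imwrite('pics/p6.png',cv2.resize(cv2.hconcat([a[140:270,215:345],b[115:245,210:340]]),None,fx=3,fy=3,interpolation=cv2.INTER_CUBIC))"
```

```text
t 8.55 tcp [ 0.3271 -0.4091  0.2379] carr x,y,tipz mm [-327.2  316.7  215.9] tooly deg -22.9 toolz [-0.006 -0.008 -1.   ] F [ 1.2 -0.5 -0.1] Fx -0.8 w -0.0
```

View pics/p6.png

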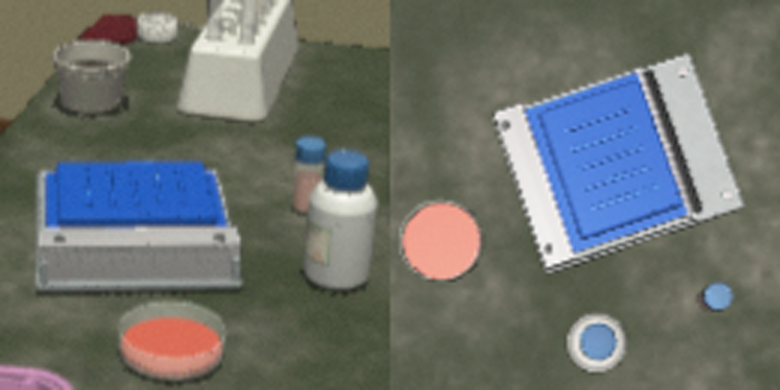

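```bash
python3 - <<'E'
from h import *
import cv2
np.set_printoptions(precision=4,suppress=True)
f=lambda u,v:(210+(u-391)/3,115+(v-1)/3)
P={k:plane("top",f(*p),z)[:2]@XH*1e3 for k,p,z in [("rear far",(690,57),.006),("rear near",(743,207),.006),("block far",(656,71),.021),("block near",(701,213),.021),("panel rear far",(640,74),.035),("panel rear near",(688,214),.035),("panel front far",(542,112),.035),("panel front near",(583,239),.035),("lipin far",(525,104),.0315),("lipin near",(570,251),.0315),("lipout far",(496,118),.0315),("lipout near",(548,271),.0315)]}
for k,v in P.items():print(k,round(v,1))
b0=cv2.imread("pics/top0.png");b1=cv2.imread("pics/t6.png")
for nm,lo,hi,box in [("caps",(90,8),(0,0),None)]:
  for b in(b0,b1):
    h=cv2.cvtColor(b,cv2.COLOR_BGR2HSV)
    for n,(x0,y0,x1,y1),m in [("bottle",(265,215,295,245),cv2.inRange(h,(100,90,60),(125,255,255))),("vial",(310,204,330,224),cv2.inRange(h,(100,90,60),(125,255,255))),("dish",(205,175,245,215),cv2.inRange(h,(0,60,120),(12,255,255)))]:
      M=cv2.moments(m[y0:y1,x0:x1],True);print(n,round(x0+M['m10']/M['m00'],2),round(y0+M['m01']/M['m00'],2))
E
```

```text
rear far -239.6
rear near -239.1
block far -209.4
block near -205.8
panel rear far -195.5
panel rear near -194.6
panel front far -118.9
panel front near -117.5
lipin far -109.2
lipin near -106.0
lipout far -85.8
lipout near -86.5
bottle 278.98 228.37
vial 318.64 213.34
dish 226.71 194.89
bottle 278.98 228.37
vial 318.64 213.34
dish 226.68 194.86
```

```bash
python3 - <<'E'
from h import *
import cv2
from bench import bot
b=cv2.imread("pics/t6.png").astype(np.float32)
YH=np.array([-XH[1],XH[0]])
def prof(z,x0,x1,ys=np.linspace(-.035,.035,71),im=b,a=0.0):
    xs=np.arange(x0,x1,.0005)
    c,s=np.cos(a),np.sin(a);X=np.array([c*XH[0]-s*XH[1],s*XH[0]+c*XH[1]]);Y=np.array([-X[1],X[0]])
    P=CEN+xs[:,None,None]*X+ys[None,:,None]*Y
    P=np.concatenate([P,np.full(P.shape[:2]+(1,),z)],2)
    uv=proj("top",P.reshape(-1,3)).reshape(P.shape[0],P.shape[1],2).astype(np.float32)
    return xs,cv2.remap(b,uv[...,0],uv[...,1],cv2.INTER_LINEAR).mean(1)
for nm,z,x0,x1 in [("plate rear",.006,-.09,-.065),("block rear",.021,-.060,-.035),("panel front/ lip inner",.0315,.035,.070),("lip outer",.0315,.068,.09)]:
    # choose yaw giving sharpest edge
    best=max(np.radians(np.linspace(-1.5,1.5,13)),key=lambda a:np.abs(np.diff(prof(z,x0,x1,a=a)[1],axis=0)).max())
    xs,p=prof(z,x0,x1,a=best);print(nm,"yaw",np.degrees(best).round(2));print(np.c_[xs*1e3,p][::4].round(0).astype(int).tolist())
E
```

```text
plate rear yaw 1.0
[[-90, 97, 112, 111], [-88, 97, 112, 111], [-86, 97, 112, 111], [-84, 96, 111, 110], [-82, 95, 110, 109], [-80, 108, 120, 118], [-78, 152, 157, 155], [-76, 193, 195, 192], [-74, 199, 201, 198], [-72, 200, 201, 198], [-70, 199, 201, 198], [-68, 199, 201, 198], [-66, 199, 201, 198]]
block rear yaw 0.5
[[-60, 200, 202, 198], [-58, 200, 202, 199], [-56, 201, 203, 199], [-54, 201, 202, 199], [-52, 200, 202, 199], [-50, 198, 200, 196], [-48, 175, 177, 174], [-46, 105, 105, 104], [-44, 61, 61, 62], [-42, 67, 67, 68], [-40, 100, 101, 103], [-38, 158, 158, 161], [-36, 189, 177, 175]]
panel front/ lip inner yaw 0.75
[[35, 223, 135, 86], [37, 223, 135, 87], [39, 223, 135, 87], [41, 221, 132, 84], [43, 202, 117, 73], [45, 188, 107, 67], [47, 211, 126, 80], [49, 223, 134, 85], [51, 220, 133, 86], [53, 212, 152, 125], [55, 213, 200, 197], [57, 229, 230, 232], [59, 228, 230, 233], [61, 228, 229, 232], [63, 229, 230, 233], [65, 231, 233, 235], [67, 233, 234, 237], [69, 233, 234, 237]]
lip outer yaw 0.0
[[68, 233, 234, 237], [70, 232, 234, 236], [72, 230, 231, 234], [74, 210, 212, 214], [76, 147, 150, 149], [78, 105, 115, 113], [80, 88, 103, 101], [82, 89, 104, 102], [84, 90, 106, 104], [86, 91, 106, 104], [88, 91, 106, 104]]
```

```bash
python3 -c "
from h import *;st()
from bench import bot;print(bot.sign_off())"
```

```text
t 8.65 tcp [ 0.3273 -0.4103  0.2373] carr x,y,tipz mm [-328.4  316.8  215.3] tooly deg -22.9 toolz [-0.006 -0.009 -1.   ] F [-0.1  0.1 -0.7] Fx 0.1 w 0.0009
the job is handed in; nothing more can be done
None
```

The slide carrier is closed: the cover is folded flat and tucked under the steel lip. I handed the job in at 8.65 s of the allowed 48 s.

- **Fold:** With the gripper shut, I pushed the cover over from behind with the fingertips. I then pressed it flat with about 11 N; the panel top read 34.6 mm against the expected 35 mm.
- **Slide:** I pushed on the back of the hinge block until the cover met a rigid stop. At the stop, 8 N more (up to 25 N) gave only 0.4 mm of travel.
- **Clear:** I backed off, lifted and moved well away. The force reading is close to zero.

**Last checks:**
- The yellow edge is hidden under the lip. The gap from panel to lip measures about 9 mm, as expected when fully home.
- The bottle, vial and dish are where they started, to within 0.05 px in the top view.
- **Small disagreements:** The hinge block's rear face measured about 31 mm from the plate's end, where 32 mm would be fully home; that is within the camera's 2 mm calibration. The fingertip stopped about 3 mm earlier than I had worked out. I put that down to the finger's depth, which I assumed from the pad width, because the stop was rigid and the image shows the cover home.

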